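Clear the page and turn the slide-folder leaf

TASK

With your fingertips, push the blue coverslip box off the empty white page of the slide folder so that it stands upright on the bench beside the folder, sliding it and not picking it up. Then push the yellow leaf over its spine, steadily and without flicking it, until it lies flat on that page and the specimen slides are uncovered. Do not disturb the other things on the bench, and finish clear of everything.

Things in the scene. Friction and masses are not known exactly. Their poses are not given: they have to be found in the camera images.
- folder: Open slide folder, grey, fixed to the bench: a slab 160 mm along the spine (x) by 216 mm wide (y), 8 mm thick, made of two pages. Origin: centre of its underside, below the spine. x runs along the spine, roughly away from the robot; +y is the empty white page, -y the page with four specimen slides; z up. Only the spine, the leaf and the box stand above the pages.
- spine (a point): Middle of the leaf's hinge axis, in the steel spine barrel (9 mm thick, top 16 mm above the bench), 11.5 mm above the bench; axes as the folder's.
- leaf (a joint): Angle of the yellow leaf about the spine, rad: 0 flat over the slides (-y page), 1.57 upright, 3.14 flat over the empty page (+y), its end stop. Starts between 0.6 and 1.0, propped over the slides. The hinge is stiff (friction 0.06 N m, no spring): the leaf stays where it is left, so it must be led all the way down; 1 to 2 N at the edge moves it.
- leaf_edge (a point): Middle of the free edge (orange strip) of the yellow leaf, half-way through its thickness; moves with the leaf. The leaf is a stiff plate 150 mm along the spine, 4 mm thick, its free edge 100 mm from the hinge axis, about 60 g. A finger beside this edge, pushing it towards the spine, should rise with the edge, or the edge may bind on it.
- coverslips_mid (a point): Centre of the loose coverslip box, blue with a white label on top, 60 (its x) x 36 (its y) x 28 mm tall, about 70 g. Starts upright on the empty white page, its long side within 30 degrees of the spine's direction. The point is 14 mm above its underside: 22 mm above the bench when on the page, 14 mm when on the bench.
- rack: Bystander, loose: yellow tube rack, 200 x 100 x 28 mm with some white caps on top; origin at the centre of its underside.
- wash_bottle: Bystander, loose: white plastic wash bottle with blue cap and bent spout, 68 mm across, 200 mm tall; origin at the centre of its underside.
- reagent: Bystander, loose: small reagent jar with black cap, 44 mm across, 75 mm tall; origin at the centre of its underside.
- dish: Bystander, loose: round closed petri dish, 88 mm across, 13 mm tall; origin at the centre of its underside.
- timer: Bystander, loose: white bench timer, 60 x 60 x 18 mm; origin at the centre of its underside.
There are look-alikes about, which are no part of the job. Of the things shaped like the part that bears coverslips_mid, the blue one is meant.

How it is judged (in metres and radians):
On the way, in this order (a step that is already met when the one before it is completed fails the run):
1. the coverslip box stands on the bench, off the folder, with the leaf not yet turned past upright (height (world z) of coverslips_mid below 0.0175 m and angle between coverslips_mid's own z axis and vertical below 0.12 rad and value of joint leaf below 1.75 rad), for 0.2 s.
2. the leaf has been turned over and lies flat on the other page (value of joint leaf above 3.06 rad), for 0.2 s.
At the end, for the whole second after the job is handed in: The leaf lies flat on the formerly empty page (joint above 3.06 rad, that is within about 5 degrees of fully over); the coverslip box stands upright (within 7 degrees) on the bench itself, not on or leaning on the folder (height (world z) of coverslips_mid below 0.0175 m and angle between coverslips_mid's own z axis and vertical below 0.12 rad and value of joint leaf above 3.06 rad); the robot touches nothing.
It fails at once if the coverslip box is lifted (its centre more than 40 mm above the bench) (height (world z) of coverslips_mid above 0.04 m).
It fails at once if the coverslip box is tipped over (more than 45 degrees) (angle between coverslips_mid's own z axis and vertical above 0.785 rad).
It fails at once if the leaf is flicked (faster than 9 rad/s) (velocity of joint leaf above 9 rad/s).
It fails at once if the rack, wash bottle, reagent jar, petri dish or timer is disturbed (moved more than 20 mm) (distance of any of rack, wash_bottle, reagent, dish, timer from where it was at the start of the episode above 0.02 m).
It also fails if it takes over 51 s, if anything falls off the work surface, if the arm or the gripper's body presses on something with over 40 N, if the wrist force passes 120 N, or if a joint passes its speed limit or range.

ROBOT

A 6-joint arm with a two-finger parallel gripper is mounted at the origin on the work surface. World frame = base frame: x ahead of the robot, y to its left, z up, the work surface at z = 0. Lengths are in mm, angles in rad, forces in N, time in s.
With the tool pointing down it reaches from about 325 to 900 mm from the base axis. Payload 6.1 kg.
Tool frame: the origin (TCP) lies at the very end of the fingers, on their centre line; the grasp point (between the pads) lies 19 mm behind it; z points along the fingers, y is the line along which they close (so a half turn about z gives the same grasp; the last joint's range is limited). The gripper opens to 85 mm and grips with 20 to 120 N. Pads are 22 mm wide; open, the fingers measure 114 mm over their backs; the gripper's body (76 mm by 85 mm) begins 54 mm behind the grasp point. The pads swing forward as they close: fully open they stand 13 mm farther back than shut.
Start: joints at [1.094, 0.22, 1.526, -0, 1.395, -0.126], TCP at [214.779, 586.929, 231.3] pointing down, gripper open.
Joint ranges: [-2.98, 2.98], [-0.91, 2.08], [0.09, 2.57], [-1.24, 4.39], [0.2, 2.65], [-2.68, 2.68]. Speed limits (rad/s): [2.57, 2.57, 3.01, 3.14, 3.14, 3.14].

INTERFACE

Orientations are given as a unit quaternion [x, y, z, w].
In Python, from rig import manip gives the robot as it stands. The module is installed in compiled form; this text tells all that it offers.
- The arm moves only by the shell command python3 -m handwheel 'ROWS' [FORCE]. ROWS is JSON, one flat list of numbers, 5 for each row, row after row: the gripper's target within -1 to 1 (fully open at 1, half-way at 0, shut at -1), then the shift along the tool's x, y, z in cm, then the turn about the tool's z in degrees. A call has 1 to 10 rows; each row shifts and turns the commanded pose from where the row before left it, along the tool's axes as they then stand; what a row does not reach is not made up. A row lasts 1/12 s, in which the tool goes at most 41.7 mm and 7.16 degrees, less where a joint would pass 70% of its speed; a pose out of reach is approached as far as the arm can. A call with a gripper value outside its range is refused whole. The fingers move at their own pace and stop on an object; FORCE is the grip in N (left out, the last holds). Time passes only in rows, so rows that do not move let the fingers close. It gives the time, the measured TCP pose, the force, the opening and the grip force at its end, in the units of the state.
- manip.get_state(): the state, without advancing time (a new reading comes with each control period).
- manip.grab_frame(name): name is "scene" or "side" or "wrist"; returns a dict with "image" (384x512x3 uint8, red, green, blue), "fov_y" (degrees; the focal length in pixels is half the picture's height over the tangent of half this angle, whatever the lens; pixels are square), "cx", "cy" (the principal point, pixels), "R" (3x3) and "t" (3): a world point X has camera coordinates R X + t. Camera axes: x right, y down, z forward; pixel columns grow to the right and rows downward; lengths in mm; the calibration is good to about 2 mm. A picture is of the moment at which its call begins. There is no depth.
- manip.job_done(): hands the job in; it is judged then, once.
Trained networks look in the newest picture that a camera, given by its name, has taken for a name from the list of things; names that differ only in an ending like _2 or _b are one class to them, and where a whole thing is asked for, a point or a joint stands for the part that bears it (a point fixed in the world has none). Each returns a list of dicts, best first, with "score" (0 to 1); they miss things now and then, are a little off and sometimes report something else, mostly with a low value. They report only what shows in the picture. A call takes as long as a camera call. They do not tell look-alikes from the thing itself.
- manip.recognise(camera, target): "extent" ([left, top, width, height] in pixels, round what is visible of it).
- manip.masks_of(camera, target): "pixels" (384x512 bool, what is visible of it) and "extent" ([left, top, width, height] in pixels, round what is visible of it).
The state is a dict: "time_s": time; "joint_pos": joint angles; "dq": joint speeds; "effort": joint torques, N m; "tool_pos": TCP position; "orientation": TCP orientation; "wrist_force": force on the tool from outside, world axes, zero at the start; "moment": the same for the moment, N m; "finger_gap": finger opening in mm; "gripper_force": force on a finger pad.
Only numpy, scipy, OpenCV 4.12 (cv2) and the standard library are available. Lean on these libraries where they do the work, as an engineer would, in place of code of your own. Each camera call takes 0.05 s, during which the arm holds its last target. There are 200 camera calls.

## Working session

There is one attempt and no reset: what is moved stays moved. The work goes in short steps, Python scripts to look and compute and a shell command to move; the robot and the scene stay as the last step left them, time stands still between calls to the robot, and variables do not carry over. Pictures are saved under pics/ and viewed, at most 13 in all, crops included, and the job is handed in when it is done.

```bash
mkdir -p pics
cat > h.py <<'E'
import numpy as np, cv2
from rig import manip
def cam(f):
    fl=384/2/np.tan(np.radians(f["fov_y"])/2)
    K=np.array([[fl,0,f["cx"]],[0,fl,f["cy"]],[0,0,1]]);return K,np.array(f["R"]),np.array(f["t"])
def ray(f,u,v,z):
    K,R,t=cam(f);d=R.T@np.linalg.inv(K)@[u,v,1];c=-R.T@t
    return c+d*(z-c[2])/d[2]
def proj(f,X):
    K,R,t=cam(f);p=K@(R@np.array(X,float)+t);return p[:2]/p[2]
E
python3 - <<'E'
from h import *
import pickle
S={}
for n in ["scene","side"]:
    f=manip.grab_frame(n);S[n]=f
    cv2.imwrite(f"pics/{n}0.png",cv2.resize(f["image"][:,:,::-1],(800,600)))
    K,R,t=cam(f);print(n,-R.T@t,f["fov_y"])
    for o in ["coverslips_mid","folder","leaf","rack","wash_bottle","reagent","dish","timer"]:
        print(o,[(d["extent"],round(d["score"],2)) for d in manip.recognise(n,o)][:3])
pickle.dump(S,open("s0.pkl","wb"))
print(manip.get_state())
E
```

```text
scene [1418.82761546  124.74408587  839.14464061] 47.71237836232231
coverslips_mid [([263.5, 232.5, 29.2, 23.1], 0.91), ([249.0, 182.9, 23.0, 25.3], 0.83), ([312.6, 183.7, 13.9, 18.6], 0.76)]
folder [([198.7, 153.1, 89.1, 68.4], 0.85), ([322.8, 192.5, 32.9, 76.0], 0.68)]
leaf []
rack [([128.7, 135.8, 59.2, 49.4], 0.64)]
wash_bottle [([319.9, 201.1, 35.5, 68.7], 0.85)]
reagent [([167.6, 193.3, 18.5, 29.0], 0.79)]
dish [([212.6, 223.5, 37.9, 25.2], 0.63)]
timer []
side [  415.96085419 -1023.0435663    808.42927079] 47.144829431811345
coverslips_mid [([177.2, 183.3, 24.9, 16.6], 0.62), ([303.3, 171.7, 16.0, 16.4], 0.6), ([233.2, 159.3, 22.5, 12.2], 0.6)]
folder [([218.7, 182.5, 69.9, 57.6], 0.7)]
leaf [([229.2, 202.1, 43.3, 7.8], 0.59)]
rack [([180.2, 257.4, 87.1, 38.8], 0.66)]
wash_bottle [([289.3, 118.0, 25.1, 47.7], 0.62), ([217.8, 180.4, 70.9, 59.6], 0.17)]
reagent [([299.0, 216.6, 16.0, 29.4], 0.57)]
dish [([296.6, 200.7, 28.8, 20.0], 0.81)]
timer [([245.0, 143.2, 21.1, 16.3], 0.6)]
{'time_s': 0.9, 'joint_pos': array([ 1.09388913e+00,  2.20387881e-01,  1.52649216e+00, -1.38096452e-05,
        1.39469501e+00, -1.26107785e-01]), 'dq': array([-0.0006091 , -0.0020793 , -0.00030006, -0.00020085, -0.00043891,
       -0.00037722]), 'effort': array([-7.51123789e-04, -4.96844602e+01, -3.89733553e+01, -2.48000651e-04,
        9.70055444e-04,  1.58131513e-05]), 'tool_pos': array([214.7921127 , 586.9304206 , 231.31130976]), 'orientation': array([1.74500535e-01, 9.84657079e-01, 6.38471161e-06, 9.10476556e-06]), 'wrist_force': array([ 0.52212325,  0.22216488, -0.78339369]), 'moment': array([-0.02389911, -0.01507347,  0.012596  ]), 'gripper_force': 0.0, 'finger_gap': 85.54374495716753}
```

View pics/scene0.png

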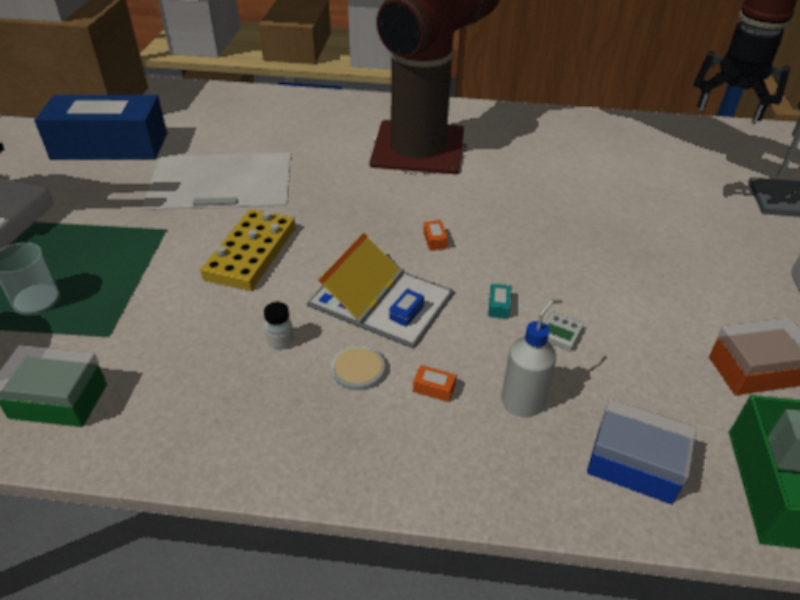

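View pics/side0.png

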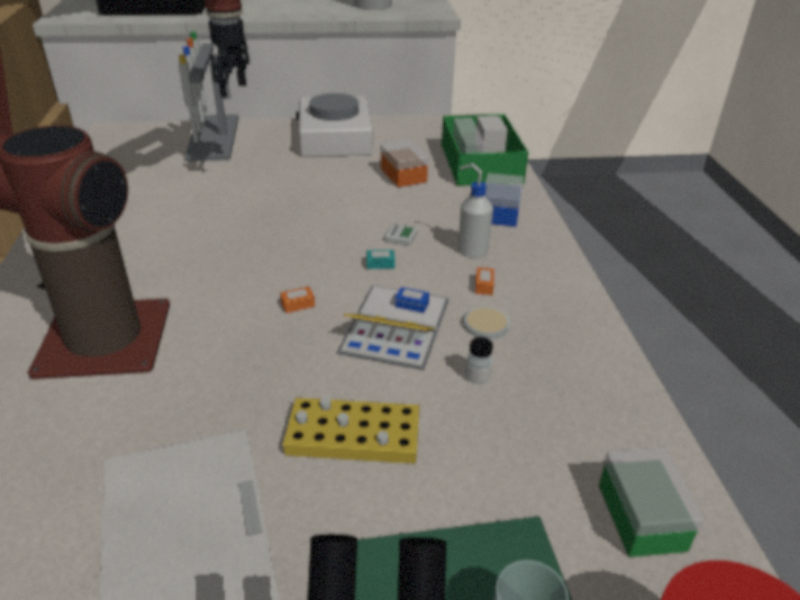

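Coverslip-box look-alikes, in the 800x600 scene view: orange (435,235), orange (435,382), teal (500,300) and blue (407,306). Only the blue one stands on the white page, so I choose that. The large blue boxes at (103,127) and (643,450) are the wrong size. Next is a close crop to check the choice and measure.

Run:
```python
from h import *
import pickle
S=pickle.load(open("s0.pkl","rb"))
a=S["scene"]["image"][140:240,190:323][:,:,::-1];b=S["side"]["image"][170:245,205:305][:,:,::-1]
A=cv2.resize(a,(798,600),interpolation=cv2.INTER_CUBIC)
cv2.imwrite("pics/crop1.png",A)
cv2.imwrite("pics/crop2.png",cv2.resize(b,(800,600),interpolation=cv2.INTER_CUBIC))
```

```text
(no output)
```

View pics/crop1.png

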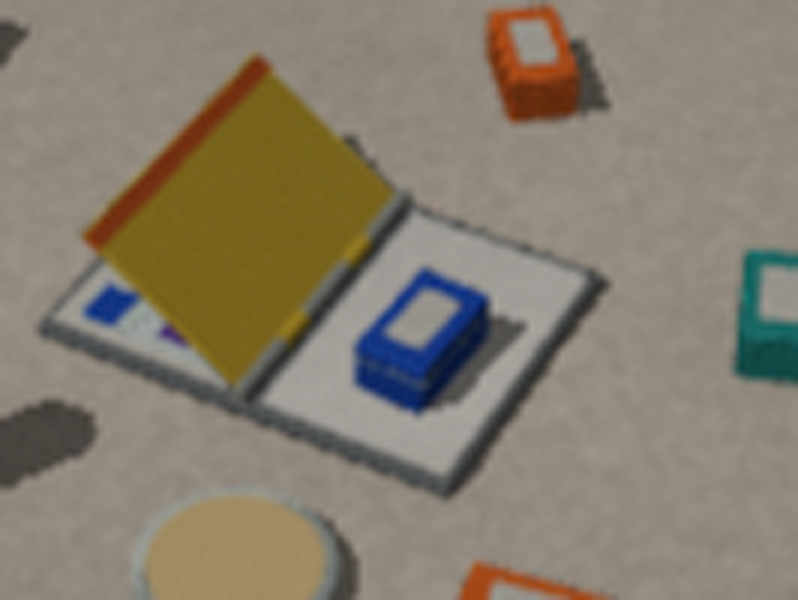

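View pics/crop2.png

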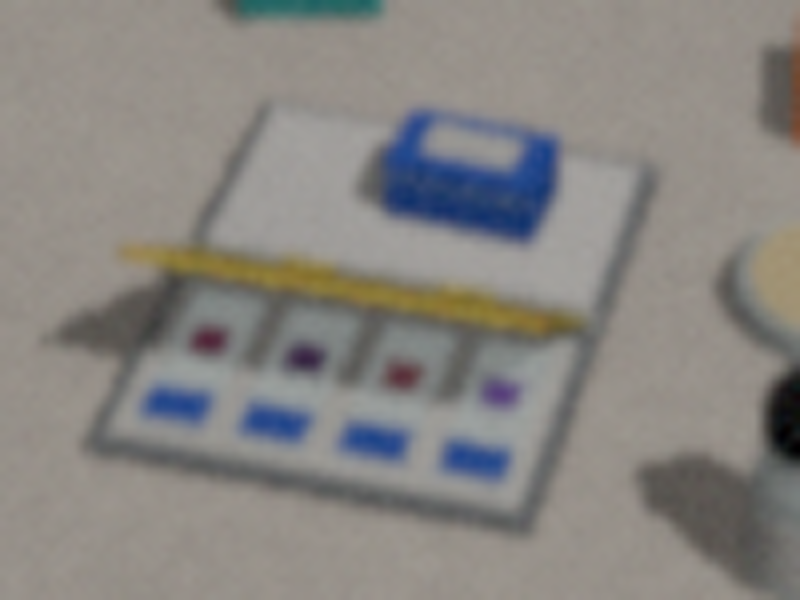

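The crops confirm it: the blue box with a white label stands on the white page at scene crop (425,335), and the leaf leans up over the slides with its orange edge from (260,60) to (90,240). Now I'll turn these into poses.

Run:
```python
from h import *
import pickle
from scipy.optimize import least_squares
S=pickle.load(open("s0.pkl","rb"));sc,si=S["scene"],S["side"]
s=lambda u,v:(190+u/6,140+v/6)
d=lambda u,v:(205+u/8,170+v/8)
def tf(p,l):
    c,q=np.cos(p[2]),np.sin(p[2]);return [p[0]+c*l[0]-q*l[1],p[1]+q*l[0]+c*l[1],l[2]]
for n,P in [("sc",[(603,277),(449,482),(43,325)])]:
    for p in P: print(n,ray(sc,*s(*p),8))
for p in [(268,103),(652,170),(527,520),(93,442)]: print("si",ray(si,*d(*p),8))
obs=[(sc,s(603,277),(-80,108,8)),(sc,s(449,482),(80,108,8)),(sc,s(43,325),(80,-108,8)),
(si,d(268,103),(-80,108,8)),(si,d(652,168),(80,108,8)),(si,d(527,520),(80,-108,8)),(si,d(93,442),(-80,-108,8))]
F=least_squares(lambda p:np.ravel([proj(f,tf(p,l))-np.array(o) for f,o,l in obs]),[600,50,-.2]);print("folder",F.x,F.fun.round(1))
p=F.x
# leaf
def leaf(a,x): return tf(p,(x,-100*np.cos(a),11.5+100*np.sin(a)))
G=least_squares(lambda a:np.ravel([proj(sc,leaf(a[0],-75))-s(258,58),proj(sc,leaf(a[0],75))-s(87,240)]),[.8]);print("leaf",G.x,G.fun.round(1))
# box
bo=[(sc,s(425,268),(-30,-18,36)),(sc,s(490,293),(-30,18,36)),(sc,s(421,372),(30,18,36)),(sc,s(357,348),(30,-18,36)),(sc,s(418,410),(30,18,8)),
(si,d(557,147),(30,18,36)),(si,d(412,112),(-30,18,36)),(si,d(387,170),(-30,-18,36)),(si,d(545,195),(30,-18,36)),(si,d(390,212),(-30,-18,8)),(si,d(530,240),(30,-18,8))]
B=least_squares(lambda b:np.ravel([proj(f,tf(b,l))-np.array(o) for f,o,l in bo]),[620,90,-.2]);print("box",B.x,B.fun.round(1))
c,q=np.cos(p[2]),np.sin(p[2])
def infold(X):
    e=np.array(X[:2])-p[:2];return (e@[c,q],e@[-q,c])
print("box in folder",infold(B.x))
def e(f,l,t,w,h): return (l+w/2,t+h)
for n,f,u,v,z in [("teal",sc,312.6+7,183.7+14,10),("timer",si,255.5,153,9),("bottle",sc,337,262,0),("dish",sc,231,236,6),("reagent",sc,177,220,0),("orangeA",sc,278,152,14),("orangeB",sc,278,244,14),("rack",si,224,277,14)]:
    X=ray(f,u,v,z);print(n,X[:2].round(),np.round(infold(X)))
```

```text
sc [504.38973651 121.50759513   8.        ]
sc [645.75867854  63.69780891   8.        ]
sc [ 573.22573301 -132.70980993    8.        ]
si [499.69897944 113.53046765   8.        ]
si [643.87361418  56.17548756   8.        ]
si [ 568.18840235 -139.4251074     8.        ]
si [423.22917668 -85.78320699   8.        ]
folder [ 5.34600982e+02 -8.64377603e+00 -3.66007005e-01] [-0.1 -1.4 -0.1  0.6 -1.7 -0.8 -0.5 -1.3  0.9 -1.2  0.8 -0.4 -0.8 -1.1]
leaf [0.63261517] [-1.2 -1.2 -1.3 -1.4]
box [ 5.72558026e+02  4.14150624e+01 -4.07789518e-01] [-1.2 -0.7 -0.6 -0.3 -0.1 -0.2 -1.1 -1.2  0.2  0.9  1.  -2.   0.2 -1.3
 -0.2 -2.  -0.6 -1.3 -0.7  0.3  0.9  0.6]
box in folder (np.float64(17.527368632052024), np.float64(60.32757131006279))
teal [542. 204.] [-69. 202.]
timer [573. 288.] [-71. 291.]
bottle [751. 251.] [109. 319.]
dish [709. -15.] [165.  56.]
reagent [ 669. -166.] [181. -99.]
orangeA [361.  73.] [-192.   14.]
orangeB [726. 105.] [138. 174.]
rack [ 434. -286.] [   5. -295.]
```

```bash
python3 -m handwheel '[-0.4,-2.6,-2.1,0,0,-0.4,-2.6,-2.1,0,0,-0.4,-2.6,-2.1,0,0,-0.4,-2.6,-2.1,0,0,-0.4,-2.6,-2.1,0,0,-0.4,-2.6,-2.1,0,0,-0.4,-2.6,-2.1,0,0,-0.4,-2.6,-2.1,0,0,-0.4,-2.6,-2.1,0,0,-0.4,-2.6,-2.1,0,0]' && python3 -m handwheel '[-0.4,-2.6,-2.1,0,0,-0.4,-2.6,-2.1,0,0,-0.4,-2.6,-2.1,0,0,-0.4,-2.6,-2.1,0,0,-0.4,-2.6,-2.1,0,0,-0.4,-2.6,-2.1,0,0,-0.4,-2.6,-2.1,0,0,-0.4,-2.6,-2.1,0,0,-0.4,-2.6,-2.1,0,0,-0.4,-2.6,-2.1,0,0]' && python3 -m handwheel '[-0.4,0,0,0,7,-0.4,0,0,0,7,-0.4,0,0,0,7,-0.4,0,0,0,7,-0.4,0,0,0,7,-0.4,0,0,0,7,-0.4,0,0,0,7,-0.4,0,0,0,7,-0.4,0,0,0,7,-0.4,0,0,0,7]' && python3 -m handwheel '[-0.4,0,0,0,7,-0.4,0,0,0,7,-0.4,0,0,0,7,-0.4,0,0,0,0,-0.4,0,0,0,0]'
python3 - <<'E'
from h import *
import pickle
f=manip.grab_frame("wrist");pickle.dump(f,open("w1.pkl","wb"))
cv2.imwrite("pics/wrist1.png",cv2.resize(f["image"][:,:,::-1],(800,600)))
K,R,t=cam(f);print(-R.T@t,R)
E
```

```text
time_s: 1.73
tool_pos: [387.4, 299.0, 231.6]
orientation: [0.174, 0.985, 0.0, 0.0]
wrist_force: [0.7, -0.3, 0.1]
finger_gap: 25.5
gripper_force: 0.0
time_s: 2.57
tool_pos: [559.5, 12.2, 231.5]
orientation: [0.175, 0.985, 0.0, 0.0]
wrist_force: [0.1, 1.0, -0.5]
finger_gap: 25.6
gripper_force: 0.0
time_s: 3.4
tool_pos: [558.8, 13.8, 231.4]
orientation: [0.71, 0.704, 0.0, 0.0]
wrist_force: [0.3, 0.4, -0.5]
finger_gap: 25.4
gripper_force: 0.0
time_s: 3.82
tool_pos: [558.8, 13.8, 231.4]
orientation: [0.824, 0.567, 0.0, 0.0]
wrist_force: [0.6, -0.2, -0.5]
finger_gap: 25.7
gripper_force: 0.0
[587.31936208  86.15651729 373.95281576] [[ 9.33571106e-01 -3.58391985e-01 -4.17733819e-04]
 [-3.40910247e-01 -8.88391518e-01  3.07474738e-01]
 [-1.10567593e-01 -2.86907122e-01 -9.51556152e-01]]
```

View pics/wrist1.png

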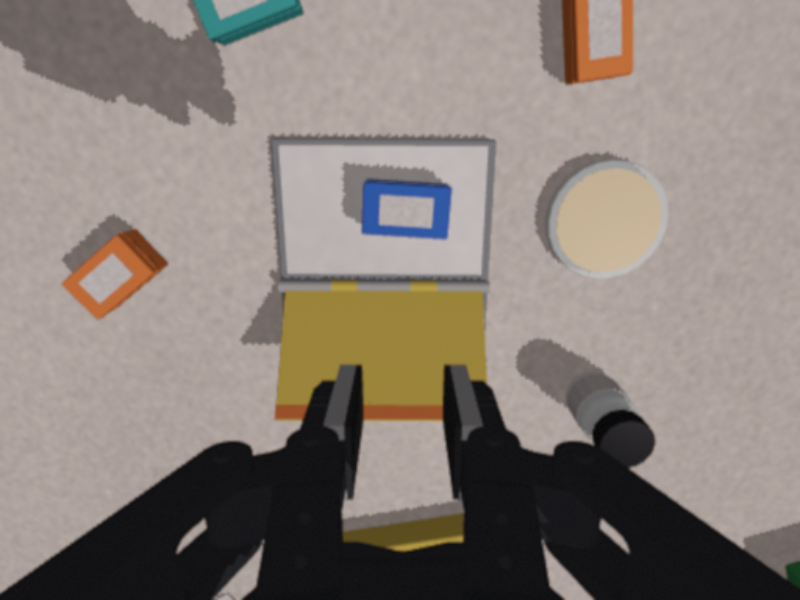

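The wrist view shows the folder corners at (270,137) and (495,140), the spine along row 286, the box top at (365,181)-(447,239), and a clear bench beyond the far edge. I'll refine the poses from these.

```bash
cat > w.py <<'E'
from h import *
import pickle
from scipy.optimize import least_squares
f=pickle.load(open("w1.pkl","rb"));k=.64
def tf(p,l):
    c,q=np.cos(p[2]),np.sin(p[2]);return [p[0]+c*l[0]-q*l[1],p[1]+q*l[0]+c*l[1],l[2]]
def fit(obs,x0): 
    r=least_squares(lambda p:np.ravel([proj(f,tf(p,l))-k*np.array(o) for o,l in obs]),x0);return r.x,r.fun.round(1)
p,e=fit([((270,137),(-80,108,8)),((495,140),(80,108,8)),((279,286),(-80,0,16)),((489,287),(80,0,16))],[534,-9,-.37]);print("folder",p,e)
b,e=fit([((365,181),(-30,18,36)),((451,186),(30,18,36)),((447,239),(30,-18,36)),((362,234),(-30,-18,36))],[572,41,-.4]);print("box",b,e)
c,q=np.cos(p[2]),np.sin(p[2])
fold=lambda X:np.array([[c,q],[-q,c]])@(np.array(X[:2])-p[:2])
s=manip.get_state()
print("box in folder",fold(b),"tcp in folder",fold(s["tool_pos"]))
from scipy.spatial.transform import Rotation as Ro
R=Ro.from_quat(s["orientation"]).as_matrix();print("tool x yaw",np.degrees(np.arctan2(R[1,0],R[0,0])),"folder y yaw",np.degrees(p[2])+90)
L=least_squares(lambda a:proj(f,tf(p,(-75,-100*np.cos(a[0])-2*np.sin(a[0]),11.5+100*np.sin(a[0]))))-k*np.array([276,417]),[.8]);print("leaf",L.x,L.fun)
print("dish",fold(ray(f,k*608,k*218,13)),"teal near",fold(ray(f,k*218,k*43,0)),fold(ray(f,k*300,k*13,28)),"orangeB",fold(ray(f,k*565,k*82,0)))
E
python3 w.py
```

```text
folder [ 5.33898646e+02 -1.28372367e+01 -3.72668173e-01] [-0.4  0.   1.  -1.  -0.9  0.6  0.2  0.8]
box [ 5.71612104e+02  3.81202085e+01 -4.26244106e-01] [-1.2 -0.1  1.1  0.2  0.6  0.1 -0.5 -0. ]
box in folder [16.57107987 61.19122026] tcp in folder [13.48402522 33.89526779]
tool x yaw 69.12242250036785 folder y yaw 68.6476865135669
leaf [0.58990977] [-0.11586816  2.97982443]
dish [163.85305573  53.19593102] teal near [-112.41059677  168.85545089] [-50.30687131 181.70259942] orangeB [126.63948989 145.75143143]
```

```bash
python3 -m handwheel '[-0.4,-1.1,0.3,0,0,-0.4,0,0,2.6,0,-0.4,0,0,2.6,0,-0.4,0,0,2.6,0,-0.4,0,0,2.6,0,-0.4,0,0,2.6,0,-0.4,0,0,2.6,0,-0.4,0,0,2.6,0,-0.4,0,0,1.3,0,-0.4,0,0,0,0]'
python3 - <<'E'
from h import *
import pickle
f=manip.grab_frame("scene");g=manip.grab_frame("wrist")
a=cv2.resize(f["image"][140:240,190:323],(400,300),interpolation=cv2.INTER_CUBIC);b=cv2.resize(g["image"],(400,300))
cv2.imwrite("pics/d1.png",np.hstack([a,b])[:,:,::-1])
E
```

```text
time_s: 4.7
tool_pos: [554.6, 2.2, 32.8]
orientation: [0.824, 0.566, -0.003, -0.002]
wrist_force: [-0.8, 0.2, -0.2]
finger_gap: 25.5
gripper_force: 0.0
```

View pics/d1.png

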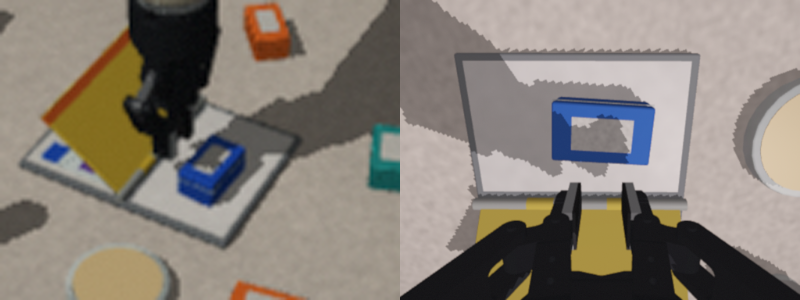

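The fingers hang between the spine and the box, clear of both. Lower them to the page and start the push.

```bash
python3 -m handwheel '[-0.4,0.2,0.3,0.6,0,-0.4,0,0,0.6,0,-0.4,0,0,0.5,0,-0.4,0,0,0,0,-0.4,0.4,0,0,0,-0.4,0.4,0,0,0,-0.4,0.4,0,0,0,-0.4,0.4,0,0,0,-0.4,0.4,0,0,0,-0.4,0.4,0,0,0]' && python3 -m handwheel '[-0.4,0.5,0,0,0,-0.4,0.5,0,0,0,-0.4,0.5,0,0,0,-0.4,0.5,0,0,0,-0.4,0,0,0,0]'
python3 - <<'E'
from h import *
f=manip.grab_frame("wrist")
cv2.imwrite("pics/d2.png",cv2.resize(f["image"],(640,480))[:,:,::-1])
E
```

```text
time_s: 5.63
tool_pos: [570.1, 26.1, 19.5]
orientation: [0.825, 0.566, 0.0, 0.0]
wrist_force: [-0.1, -0.2, 0.6]
finger_gap: 25.4
gripper_force: 0.4
time_s: 6.05
tool_pos: [577.3, 45.3, 19.3]
orientation: [0.824, 0.566, 0.0, -0.0]
wrist_force: [0.3, -0.5, -0.8]
finger_gap: 25.4
gripper_force: 0.0
```

View pics/d2.png

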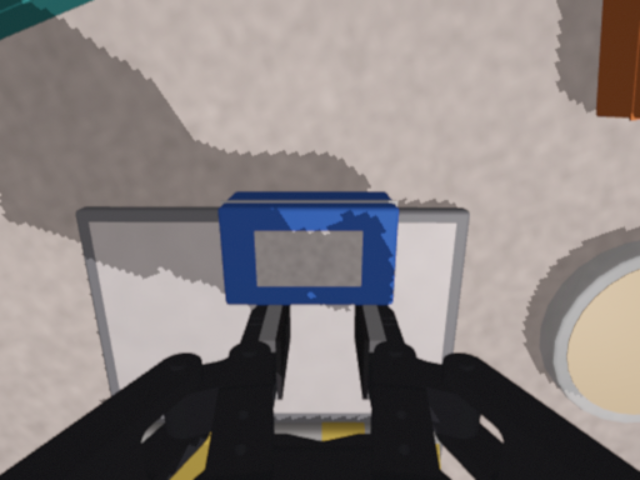

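The box is square against both fingers and its outer edge is at the folder's edge. I'll lower the tips 5 mm and keep pushing.

```bash
python3 -m handwheel '[-0.4,0,0,0.5,0,-0.4,0.5,0,0,0,-0.4,0.5,0,0,0,-0.4,0.5,0,0,0,-0.4,0.5,0,0,0,-0.4,0.5,0,0,0,-0.4,0.5,0,0,0,-0.4,0.5,0,0,0,-0.4,0.5,0,0,0,-0.4,0.5,0,0,0]' && python3 -m handwheel '[-0.4,0.5,0,0,0,-0.4,0.5,0,0,0,-0.4,0.3,0,0,0,-0.4,0,0,0,0]'
python3 - <<'E'
from h import *
f=manip.grab_frame("wrist");g=manip.grab_frame("side")
b=cv2.resize(g["image"][140:215,205:305],(400,300),interpolation=cv2.INTER_CUBIC)
cv2.imwrite("pics/d3.png",np.hstack([cv2.resize(f["image"],(400,300)),b])[:,:,::-1])
E
```

```text
time_s: 6.93
tool_pos: [593.4, 86.8, 14.3]
orientation: [0.825, 0.566, -0.0, 0.0]
wrist_force: [0.7, -1.2, 0.4]
finger_gap: 25.4
gripper_force: 0.2
time_s: 7.27
tool_pos: [598.1, 99.1, 14.3]
orientation: [0.824, 0.566, 0.0, 0.0]
wrist_force: [0.0, -0.9, 0.2]
finger_gap: 25.7
gripper_force: 0.2
```

View pics/d3.png

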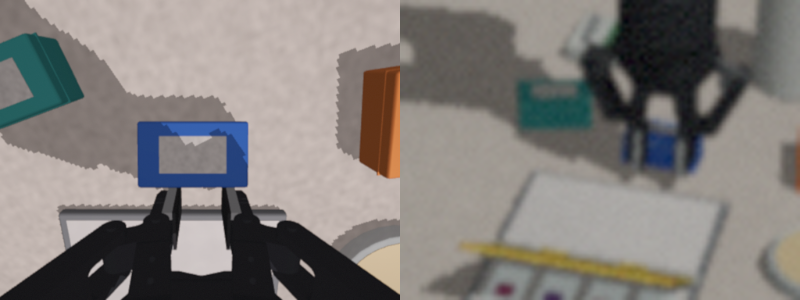

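The box stands level on the bench with a clear gap to the folder. Back off, rise, shut the fingers, and go round to the outside of the leaf.

```bash
python3 -m handwheel '[-0.4,-0.5,0,0,0,-0.4,-0.5,0,-0.5,0,-1,0,0,-3.5,0,-1,0,0,-3.5,0,-1,0,0,-3.5,0,-1,0,0,-3.5,0,-1,-3,-0.3,0,0,-1,-3,-0.3,0,0,-1,-3,-0.3,0,0,-1,-3,-0.3,0,0]' && python3 -m handwheel '[-1,-3,-0.3,0,0,-1,-3,-0.3,0,0,-1,-3,-0.1,0,0,-1,-2.5,0,0,0,-1,0,0,0,0,-1,0,0,0,0]'
python3 - <<'E'
from w import *
f=manip.grab_frame("wrist");g=manip.grab_frame("scene")
for n,h in (("wrist",f),("scene",g)):
    print(n,[(d["extent"],round(d["score"],2)) for d in manip.recognise(n,"coverslips_mid")])
cv2.imwrite("pics/d4.png",np.hstack([cv2.resize(f["image"],(400,300)),cv2.resize(g["image"][140:240,190:323],(400,300))])[:,:,::-1])
E
```

```text
time_s: 8.2
tool_pos: [539.0, -20.0, 160.1]
orientation: [0.825, 0.566, 0.0, 0.0]
wrist_force: [-0.6, -0.9, -0.1]
finger_gap: -0.4
gripper_force: 0.0
time_s: 8.7
tool_pos: [491.3, -124.7, 159.8]
orientation: [0.826, 0.564, 0.0, 0.0]
wrist_force: [0.7, 1.1, 0.6]
finger_gap: 0.2
gripper_force: 0.0
folder [ 5.33898646e+02 -1.28372367e+01 -3.72668173e-01] [-0.4  0.   1.  -1.  -0.9  0.6  0.2  0.8]
box [ 5.71612104e+02  3.81202085e+01 -4.26244106e-01] [-1.2 -0.1  1.1  0.2  0.6  0.1 -0.5 -0. ]
box in folder [16.57107987 61.19122026] tcp in folder [   1.10739435 -119.70761584]
tool x yaw 68.70602141160717 folder y yaw 68.6476865135669
leaf [0.58990977] [-0.11586816  2.97982443]
dish [163.85305573  53.19593102] teal near [-112.41059677  168.85545089] [-50.30687131 181.70259942] orangeB [126.63948989 145.75143143]
wrist [([1.3, 0.2, 60.8, 63.2], 0.72)]
scene [([272.2, 141.3, 15.3, 20.9], 0.74), ([281.1, 196.9, 21.1, 25.3], 0.72), ([265.5, 236.4, 27.2, 21.5], 0.66), ([311.0, 183.6, 17.2, 19.0], 0.63)]
```

View pics/d4.png

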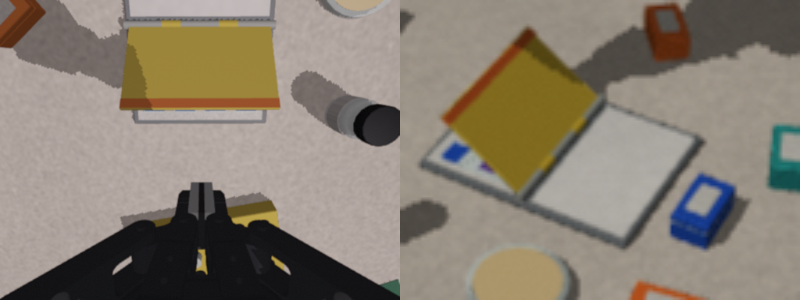

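The box stands upright beside the folder (right half, (703,210)). The leaf is still propped, and the shut fingers are outside its orange edge. I'll work out the arc rows.

```bash
python3 - <<'E'
import numpy as np
def tcp(a):
    u=np.array([-np.cos(a),np.sin(a)]);n=np.array([-np.sin(a),-np.cos(a)])
    if a<np.pi/2: P=np.array([0,11.5])+100*u+[-2*np.sin(a),-15]
    else: P=np.array([0,11.5])+85*u+2*n
    return P+[-11,0]
A=np.linspace(.6,np.pi,31);T=np.array([tcp(a) for a in A]);print(T[0],T[10],T[20],T[-1])
D=np.diff(T,axis=0)/10
for i in range(0,30,10): print([(round(d[0],1),round(-d[1],1)) for d in D[i:i+10]])
E
python3 -m handwheel '[-1,0,0,2.5,0,-1,0,0,2.5,0,-1,0,0,2.5,0,-1,0,0,2.3,0,-1,0,0,0.9,0,-1,0.5,0,0,0,-1,0.5,0,0,0,-1,0.5,0,0,0,-1,0.5,0,0,0,-1,0,0,0,0]'
```

```text
[-94.66284644  52.96424734] [-25.31317477  95.73713904] [43.77845221 76.52554247] [74.  13.5]
[(np.float64(0.5), np.float64(-0.7)), (np.float64(0.6), np.float64(-0.6)), (np.float64(0.6), np.float64(-0.6)), (np.float64(0.7), np.float64(-0.5)), (np.float64(0.7), np.float64(-0.5)), (np.float64(0.7), np.float64(-0.4)), (np.float64(0.8), np.float64(-0.3)), (np.float64(0.8), np.float64(-0.3)), (np.float64(0.8), np.float64(-0.2)), (np.float64(0.8), np.float64(-0.1))]
[(np.float64(0.8), np.float64(-0.1)), (np.float64(0.8), np.float64(-0.0)), (np.float64(0.7), np.float64(0.0)), (np.float64(0.7), np.float64(0.1)), (np.float64(0.7), np.float64(0.2)), (np.float64(0.7), np.float64(0.2)), (np.float64(0.7), np.float64(0.3)), (np.float64(0.6), np.float64(0.3)), (np.float64(0.6), np.float64(0.4)), (np.float64(0.6), np.float64(0.4))]
[(np.float64(0.5), np.float64(0.5)), (np.float64(0.5), np.float64(0.5)), (np.float64(0.4), np.float64(0.6)), (np.float64(0.4), np.float64(0.6)), (np.float64(0.3), np.float64(0.6)), (np.float64(0.3), np.float64(0.7)), (np.float64(0.2), np.float64(0.7)), (np.float64(0.2), np.float64(0.7)), (np.float64(0.1), np.float64(0.7)), (np.float64(0.0), np.float64(0.7))]
time_s: 9.73
tool_pos: [500.7, -104.0, 53.9]
orientation: [0.824, 0.566, 0.001, 0.001]
wrist_force: [0.5, 0.8, -0.2]
finger_gap: -0.1
gripper_force: 0.0
```

```bash
python3 -m handwheel '[-1,0.7,0,-0.6,0,-1,0.6,0,-0.6,0,-1,0.6,0,-0.6,0,-1,0.7,0,-0.5,0,-1,0.7,0,-0.5,0,-1,0.7,0,-0.4,0,-1,0.8,0,-0.3,0,-1,0.8,0,-0.3,0,-1,0.8,0,-0.2,0,-1,0,0,0,0]'
python3 - <<'E'
from w import *
g=manip.grab_frame("side");f=manip.grab_frame("wrist")
cv2.imwrite("pics/d5.png",np.hstack([cv2.resize(f["image"],(400,300)),cv2.resize(g["image"][140:240,190:323],(400,300))])[:,:,::-1])
print(manip.get_state()["tool_pos"])
E
```

```text
time_s: 10.57
tool_pos: [522.8, -43.2, 92.6]
orientation: [0.824, 0.566, 0.0, -0.0]
wrist_force: [-0.4, 0.0, -0.4]
finger_gap: -0.1
gripper_force: 0.0
folder [ 5.33898646e+02 -1.28372367e+01 -3.72668173e-01] [-0.4  0.   1.  -1.  -0.9  0.6  0.2  0.8]
box [ 5.71612104e+02  3.81202085e+01 -4.26244106e-01] [-1.2 -0.1  1.1  0.2  0.6  0.1 -0.5 -0. ]
box in folder [16.57107987 61.19122026] tcp in folder [  0.71629491 -32.37149743]
tool x yaw 68.96972072380039 folder y yaw 68.6476865135669
leaf [0.58990977] [-0.11586816  2.97982443]
dish [163.85305573  53.19593102] teal near [-112.41059677  168.85545089] [-50.30687131 181.70259942] orangeB [126.63948989 145.75143143]
[522.00039456 -44.23657187  91.91722991]
```

View pics/d5.png

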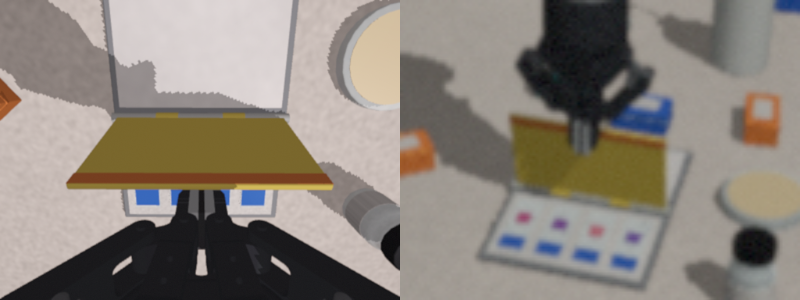

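The leaf is following, with its edge on the fingers and the slides uncovered below. I'll carry it over upright.

```bash
python3 -m handwheel '[-1,0.8,0,-0.2,0,-1,0.8,0,-0.1,0,-1,0.8,0,0,0,-1,0.7,0,0,0,-1,0.7,0,0.1,0,-1,0.7,0,0.2,0,-1,0.7,0,0.2,0,-1,0.7,0,0.3,0,-1,0.6,0,0.3,0,-1,0.6,0,0.4,0]'
python3 - <<'E'
from w import *
E
```

```text
time_s: 11.5
tool_pos: [548.1, 22.0, 80.1]
orientation: [0.825, 0.566, 0.0, 0.0]
wrist_force: [-0.2, -0.7, -0.1]
finger_gap: 0.3
gripper_force: 0.3
folder [ 5.33898646e+02 -1.28372367e+01 -3.72668173e-01] [-0.4  0.   1.  -1.  -0.9  0.6  0.2  0.8]
box [ 5.71612104e+02  3.81202085e+01 -4.26244106e-01] [-1.2 -0.1  1.1  0.2  0.6  0.1 -0.5 -0. ]
box in folder [16.57107987 61.19122026] tcp in folder [ 0.55048072 37.59282547]
tool x yaw 68.908336750505 folder y yaw 68.6476865135669
leaf [0.58990977] [-0.11586816  2.97982443]
dish [163.85305573  53.19593102] teal near [-112.41059677  168.85545089] [-50.30687131 181.70259942] orangeB [126.63948989 145.75143143]
```

```bash
python3 -m handwheel '[-1,0.6,0,0.4,0,-1,0.5,0,0.5,0,-1,0.5,0,0.5,0,-1,0.4,0,0.6,0,-1,0.4,0,0.6,0,-1,0.3,0,0.6,0,-1,0.3,0,0.7,0,-1,0.2,0,0.7,0,-1,0.2,0,0.7,0,-1,0.1,0,0.6,0]' && python3 -m handwheel '[-1,0,0,0.3,0,-1,0,0,0.3,0,-1,0,0,0.2,0,-1,0,0,0,0,-1,0,0,0,0]'
python3 - <<'E'
from w import *
g=manip.grab_frame("side");f=manip.grab_frame("wrist")
cv2.imwrite("pics/d6.png",np.hstack([cv2.resize(f["image"],(400,300)),cv2.resize(g["image"][140:240,190:323],(400,300))])[:,:,::-1])
E
```

```text
time_s: 12.33
tool_pos: [560.2, 54.1, 20.3]
orientation: [0.825, 0.566, -0.0, -0.0]
wrist_force: [0.0, -0.6, 0.2]
finger_gap: -0.1
gripper_force: 0.2
time_s: 12.75
tool_pos: [560.5, 53.8, 13.5]
orientation: [0.825, 0.566, 0.0, 0.0]
wrist_force: [-0.6, 0.4, 1.1]
finger_gap: -0.4
gripper_force: 0.8
folder [ 5.33898646e+02 -1.28372367e+01 -3.72668173e-01] [-0.4  0.   1.  -1.  -0.9  0.6  0.2  0.8]
box [ 5.71612104e+02  3.81202085e+01 -4.26244106e-01] [-1.2 -0.1  1.1  0.2  0.6  0.1 -0.5 -0. ]
box in folder [16.57107987 61.19122026] tcp in folder [ 0.52799451 71.76320628]
tool x yaw 68.888647366466 folder y yaw 68.6476865135669
leaf [0.58990977] [-0.11586816  2.97982443]
dish [163.85305573  53.19593102] teal near [-112.41059677  168.85545089] [-50.30687131 181.70259942] orangeB [126.63948989 145.75143143]
```

```bash
python3 -m handwheel '[-1,0,0,0.1,0,-1,0,0,0,0]' && python3 -m handwheel '[-1,0,0,0.1,0,-1,0,0,0,0,-1,0,0,0,0,-1,0,0,0,0]'
```

```text
time_s: 13.02
tool_pos: [560.6, 53.8, 13.4]
orientation: [0.825, 0.566, 0.0, 0.0]
wrist_force: [-4.6, -0.7, 9.0]
finger_gap: 0.0
gripper_force: 4.6
time_s: 13.35
tool_pos: [560.7, 53.8, 13.3]
orientation: [0.825, 0.566, -0.0, 0.0]
wrist_force: [-7.8, -0.7, 16.9]
finger_gap: -0.1
gripper_force: 8.1
```

The tip force climbed while the position stayed at 13.4 mm, so the leaf is hard against its end stop. Retreat straight up and look.

```bash
python3 -m handwheel '[-1,0,0,-0.5,0,-1,0,0,-1,0,-1,0,0,-2.5,0,-1,0,0,-3.5,0,-1,0,0,-3.5,0,-1,0,0,-3.5,0,-1,0,0,-3.5,0,-1,-2,0,-2,0,-1,-3,0,0,0,-1,0,0,0,0]'
python3 - <<'E'
from h import *
f=manip.grab_frame("wrist");g=manip.grab_frame("side")
cv2.imwrite("pics/d7.png",np.hstack([cv2.resize(f["image"],(400,300)),cv2.resize(g["image"][140:240,190:323],(400,300))])[:,:,::-1])
E
```

```text
time_s: 14.18
tool_pos: [542.6, 4.0, 214.1]
orientation: [0.825, 0.565, 0.001, 0.002]
wrist_force: [-1.1, 0.4, -1.1]
finger_gap: -0.1
gripper_force: 0.0
```

View pics/d7.png

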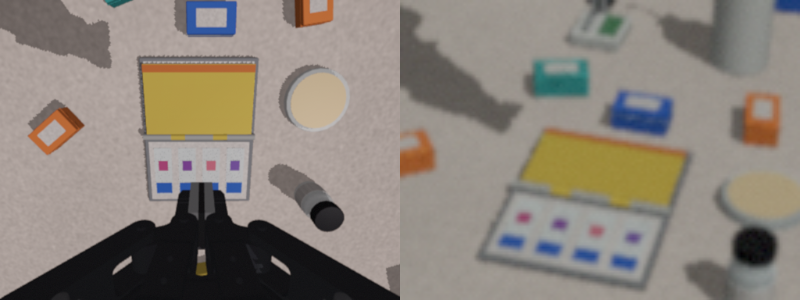

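The leaf lies flat on the white page at (200,100) with all four slides uncovered. The blue box stands upright on the bench at (211,18), clear of the folder, and the other objects look unmoved.

```bash
python3 -c "
from rig import manip
print(manip.job_done())"
```

```text
the job is handed in; nothing more can be done
None
```

The job is handed in, though the call gave no verdict: in the last pictures the blue box stands upright on the bench beside the folder, the leaf lies flat on the empty page with the slides uncovered, the other things look undisturbed, and the arm is clear.

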